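# Scoop stray tube caps from under the bench riser

## Task

Two clean tube caps, one orange and one red, have ended up under the clear riser shelf. Pinch the two side buttons of the blue scoop to unclip it from its holder, slide it under the shelf lip to collect the caps without the robot touching them, and tip both gently into the steel tray. Finally set the scoop down flat on the bench, clear of the shelf, and let go; leave everything else standing where it is.

Things in the scene. Friction and masses are not known exactly. Their poses are not given: they have to be found in the camera images.
- shelf: Clear riser shelf with white ends, fixed, 130 deep (x) by 416 wide (y). Origin on the bench under its middle; its open front faces its own -x (towards the robot's right). Board underside 45 above the bench, top 51; front edge at x=-65, rear edge at x=+65; inner faces of the end panels at y=+-192.
- lip (a point): Middle of the shelf's front lip, lower front edge: (-65, 0, 45) in the shelf frame; axes as the shelf.
- rail (a point): Middle of a round smooth steel tie rail under the board, 8 thick, along the shelf's y from end to end, at (40, 0, 14) in the shelf frame. 10 mm are free below it: the scoop's nose ramp passes under it, while the caps and the scoop's side walls are stopped. A cap pushed back against it rides up the ramp into the pan as the scoop is pushed on.
- shield (a point): Middle of the blue top bar (8 thick) of the clear splash shield that stands on the shelf's front lip across its whole width: at (-99, 0, 156) in the shelf frame. The shield leans 20 degrees out towards the shelf's -x. An upright gripper on the scoop's handle would hit it; one tilted along the handle passes.
- scoop: Blue smooth scoop, about 180 g, loose, clipped in the holder at the start. Origin on the pan's underside, x towards the nose, z up. Handle: bar 24 wide (y), 18 thick, 115 long, from (-73, 0, 10), leaning back 40 degrees from vertical, direction (-0.643, 0, 0.766). Grip it with fingers closing along y on the two buttons, firmly (40 N or more), tilted along the handle.
- pan (a point): Middle of the pan's flat floor, (-27, 0, 2.5) in the scoop frame; axes as the scoop. Pan 90 wide (y) outside, 84 inside, rear wall at x=-75, nose at x=50. Side walls 3 thick, 20 high, x=-75 to 20. The ramp rises from the thin nose edge to a crest 6 high at x=19, then falls at 15 degrees to the floor at x=5, so caps stay in while the pan is level; tipped nose down 45 degrees or more they slide out.
- grip (a point): Point on the scoop's handle axis midway between the two orange release buttons, at (-124, 0, 71) mm in the scoop frame. Axes as the scoop. The buttons are 14 by 16 mm and stand 8 proud of the handle sides (40 over both); pressed flush the width is 24.
- nose (a point): Middle of the scoop's nose edge, at (50, 0, 0) in the scoop frame.
- button_l (a joint): Release button on the scoop's +y side: 0 out, grows to 0.0085 m as it is pressed in; spring 2 N at first to 5 N when flush (0.008). Its latch barb, lower down the handle, moves with it.
- button_r (a joint): The same on the scoop's -y side.
- holder: Grey clip holder, fixed. Its frame coincides with the clipped scoop's. Two posts 46 high at x=-108..-80, y=+-16..+-36 (gap of 32 for the handle), with lips over the scoop's latch barbs; these stay caught until both buttons are pressed in by 5 mm or more, then the scoop lifts straight up. Low strips, 3 high, beside the pan.
- tray: Open steel tray, fixed, 120 (x) by 150 (y), 28 high, walls and floor 3. Origin at the centre of its underside.
- cap_a: Orange tube cap, 14 g, 30 diameter, 15.5 high, bottom edge bevelled (flat underside 18 across, bevel 3.5 high). Origin at the centre of its underside.
- cap_b: Red tube cap, same shape.
- weight: Bystander under the shelf near one end: brass weight, 28 diameter, 32 high, origin under its centre.
- jar: Bystander under the shelf near the other end: small amber jar, 28 diameter, 34 high, origin under its centre.
- bottle: Bystander: amber bottle, 68 diameter, 150 high, origin under its centre.
- rack: Bystander: orange tube rack 80 x 140 x 45, origin under its centre.
- tipbox: Bystander on top of the +y end of the shelf: blue box of tips 85 x 70 x 59, origin under its centre.
- dish: Bystander on top of the other end of the shelf: glass dish, 80 diameter, 16 high, origin under its centre.
Not all that is in view belongs to the job. What is shaped like the scoop but purple is not meant. Of the things that look like the tray, the larger one is meant.

How it is judged (in metres and radians):
On the way, in this order (a step that is already met when the one before it is completed fails the run):
1. both release buttons are pinched in (value of joint each of button_l, button_r above 0.004 m), for 0.1 s.
2. the scoop is lifted out of its holder (z of scoop in the frame of holder above 0.04 m), for 0.1 s.
3. the scoop has been slid under the shelf lip with a cap in its pan (x of nose in the frame of shelf above -0.03 m and height (world z) of scoop below 0.02 m and ((x of cap_a in the frame of scoop between -0.07 and 0.03 m and y of cap_a in the frame of scoop between -0.04 and 0.04 m and z of cap_a in the frame of scoop above 0.001 m) or (x of cap_b in the frame of scoop between -0.07 and 0.03 m and y of cap_b in the frame of scoop between -0.04 and 0.04 m and z of cap_b in the frame of scoop above 0.001 m))), for 0.05 s.
At the end, for the whole second after the job is handed in: Both caps lie at rest inside the tray (within its walls, less than 40 mm above the bench); the scoop lies flat on the bench (within 0.08 rad, underside less than 8 mm up), at rest, clear of the shelf (nose in front of its front edge, or the scoop beyond its ends or behind it) (x of cap_a in the frame of tray between -0.06 and 0.06 m and y of cap_a in the frame of tray between -0.075 and 0.075 m and height (world z) of each of cap_a, cap_b below 0.04 m and x of cap_b in the frame of tray between -0.06 and 0.06 m and y of cap_b in the frame of tray between -0.075 and 0.075 m and linear speed of each of cap_a, cap_b below 0.03 m/s and height (world z) of scoop below 0.008 m and angle between scoop's own z axis and vertical below 0.08 rad and linear speed of scoop below 0.02 m/s and (x of nose in the frame of shelf below -0.065 m or y of scoop in the frame of shelf above 0.26 m or y of scoop in the frame of shelf below -0.26 m or x of scoop in the frame of shelf above 0.2 m)); the robot touches nothing.
It fails at once if the robot itself touches a cap (contact force between any of the arm, the fingers and cap_a above 0.3 N or contact force between any of the arm, the fingers and cap_b above 0.3 N).
It fails at once if a cap is flung or dropped from a height (faster than 1.6 m/s) (linear speed of any of cap_a, cap_b above 1.6 m/s).
It fails at once if a bystander is shifted by more than 15 mm or tipped by more than 0.3 rad (distance of any of weight, jar, bottle, rack, tipbox, dish from where it was at the start of the episode above 0.015 m or angle between any of weight, jar, bottle, rack, tipbox, dish's own z axis and vertical above 0.3 rad).
It also fails if it takes over 72 s, if anything falls off the work surface, if the arm or the gripper's body presses on something with over 40 N, if the wrist force passes 120 N, or if a joint passes its speed limit or range.

## Robot

A 6-joint arm with a two-finger parallel gripper is mounted at the origin on the work surface. World frame = base frame: x ahead of the robot, y to its left, z up, the work surface at z = 0. Lengths are in mm, angles in rad, forces in N, time in s.
With the tool pointing down it reaches from about 350 to 975 mm from the base axis. Payload 4.9 kg.
Tool frame: the origin (TCP) lies midway between the tips of the shut fingers; the grasp point (between the pads) lies 19 mm behind it; z points along the fingers, y is the direction in which the jaws open and shut (so a half turn about z gives the same grasp; the last joint's range is limited). The gripper opens to 85 mm and grips with 20 to 120 N. Pads are 22 mm wide; open, the fingers measure 114 mm over their backs; the gripper's body (76 mm by 85 mm) begins 54 mm behind the grasp point. The pads swing forward as they close: fully open they stand 13 mm farther back than shut.
Start: joints at [1.063, 0.053, 1.613, -0, 1.476, -0.119], TCP at [236.912, 578.337, 231.304] pointing down, gripper open.
Joint ranges: [-3.01, 3.01], [-1.01, 2.22], [0.06, 2.58], [-1.02, 4.17], [0.09, 2.62], [-3.14, 3.14]. Speed limits (rad/s): [2.57, 2.57, 3.14, 3.14, 3.14, 3.14].

## Interface

Orientations are given as a unit quaternion [w, x, y, z].
In Python, from workcell import robot, status, capture, order gives the robot as it stands. Calls block until the motion is done:
- robot.move_ptp(position, orientation): joint-space move of the TCP to a pose.
- robot.move_l(position, orientation=None, rate=150, until_force=None): straight line of the TCP; orientation=None keeps the orientation; rate is the mean speed in mm/s. With until_force (N) it stops when the force on the tool has changed by that much, and returns True; else False.
- robot.movej(angles): joint-space move.
- robot.command_gripper(opening, grip_force=None): finger opening in mm; grip_force is the grip in N (None keeps the last); returns when the fingers have stopped.
- robot.dwell(seconds).
- robot.inverse_kinematics(position, orientation): joint angles nearest the present ones, or None.
- status.state(): the state.
- capture(name): name is "scene" or "top" or "wrist"; returns a dict with "image" (400x640x3 uint8, red, green, blue), "depth" (400x640 float32, mm along the optical axis (not along the pixel's ray), 0 where there is no reading), "intrinsics" (3x3 intrinsics, pixels), "pose" (4x4, takes a point from camera to world coordinates); the wrist camera has in their place "mount" (4x4, takes a point from camera to tool coordinates, whose origin is the TCP and whose axes are the flange's). Camera axes: x right, y down, z forward; pixel columns grow to the right and rows downward; lengths in mm; the calibration is good to about 2 mm. A picture is of the moment at which its call begins: read the wrist's pose just before it.
A pose or a line that the arm cannot do raises robot.MotionError and nothing moves.
- order.sign_off(): hands the job in, once; it reports no verdict.
The state is a dict: "time_s": time; "joints": joint angles; "joint_vel": joint speeds; "effort": joint torques, N m; "ee_pos": TCP position; "tool_rot": TCP orientation; "force": force on the tool from outside, world axes, zero at the start; "ft_torque": the same for the moment, N m; "opening": finger opening in mm.
Only numpy, scipy, OpenCV 4.12 (cv2) and the standard library are available. Lean on these libraries where they do the work, as an engineer would, in place of code of your own. Each camera call takes 0.05 s, during which the arm holds its last target.

## Working session

There is one attempt and no reset: what is moved stays moved. The work goes in short steps, each a Python script; the robot and the scene stay as the last script left them, time stands still between calls to the robot, and variables do not carry over. Pictures are saved under pics/ and viewed, and the job is handed in when it is done.

```bash
ls; mkdir -p pics; python3 - <<'E'
from workcell import robot,status,capture,order
import cv2,numpy as np
for n in ["scene","top","wrist"]:
    c=capture(n); cv2.imwrite(f"pics/{n}0.png",c["image"][:,:,::-1]); np.savez(f"{n}0.npz",**c)
    print(n,c["intrinsics"].tolist(),np.round(c.get("pose",c.get("mount")),3).tolist())
s=status.state();print(s)
E
```

```text
pics
scene [[367.3280897720454, 0.0, 322.3458532814434], [0.0, 367.3280897720454, 201.77387550177787], [0.0, 0.0, 1.0]] [[0.517, 0.463, -0.72, 1156.855], [0.855, -0.258, 0.449, -447.937], [0.022, -0.848, -0.529, 613.336], [0.0, 0.0, 0.0, 1.0]]
top [[428.21053261289086, 0.0, 311.79280744942594], [0.0, 428.21053261289086, 200.69925403540643], [0.0, 0.0, 1.0]] [[-0.015, -0.98, 0.196, 291.576], [-1.0, 0.016, -0.001, 11.67], [-0.002, -0.196, -0.981, 1165.323], [0.0, 0.0, 0.0, 1.0]]
wrist [[325.8610389301503, 0.0, 317.0415883974084], [0.0, 325.8610389301503, 195.7731339263577], [0.0, 0.0, 1.0]] [[0.001, -0.955, -0.297, 76.203], [1.0, 0.001, -0.001, -0.454], [0.001, -0.297, 0.955, -142.774], [0.0, 0.0, 0.0, 1.0]]
{'time_s': 0.15, 'joints': array([ 1.06298233e+00,  5.32116659e-02,  1.61398617e+00, -2.92176659e-05,
        1.47598077e+00, -1.19011408e-01]), 'joint_vel': array([-5.23930218e-04,  5.25290310e-05, -4.14441062e-03, -1.56500402e-04,
        9.51383187e-04,  5.72476925e-04]), 'effort': array([ 7.85003704e-04, -3.94240344e+01, -3.70723271e+01, -1.50288329e-04,
        4.70831801e-03,  2.53683999e-05]), 'ee_pos': array([236.70166171, 577.91978729, 230.33690463]), 'tool_rot': array([-2.30646104e-04,  1.93177713e-01,  9.81163464e-01, -7.58830746e-04]), 'force': array([ 0.3432442 , -0.3435474 , -0.05027257]), 'ft_torque': array([ 0.0048015 , -0.02408834,  0.00228208]), 'opening': 85.38652760495846}
```

View pics/scene0.png

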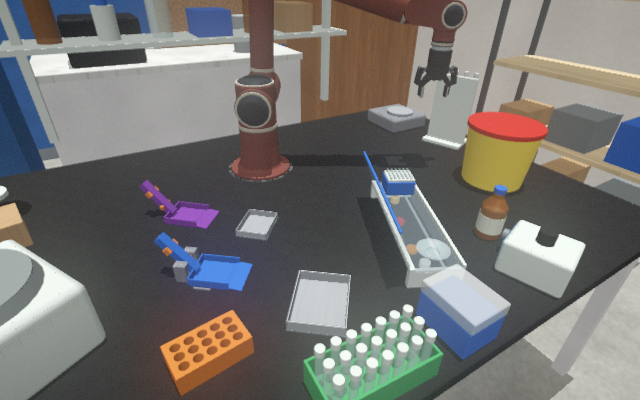

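View pics/top0.png

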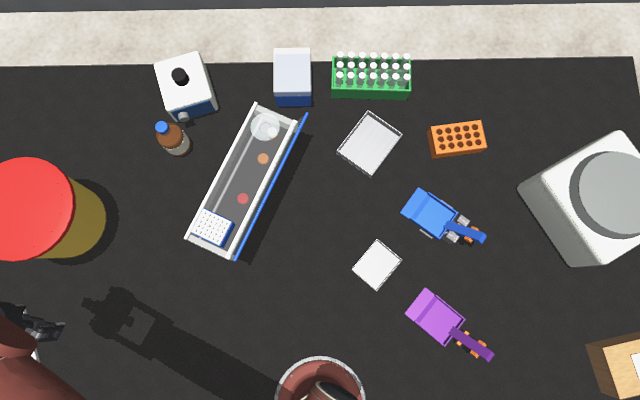

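View pics/wrist0.png

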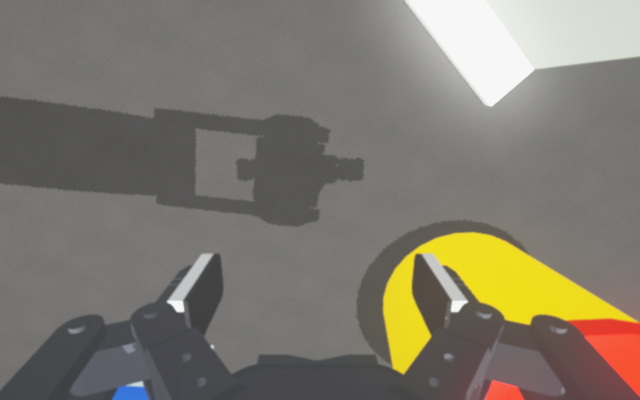

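The overview shows the clipped scoop at about (430,212) in the top view, nose up-left. The shelf is at (245,180), the big tray at (370,143), the orange cap at (263,159) and the red cap at (242,198). I'll zoom in next.

```bash
python3 - <<'E'
import cv2
t=cv2.imread("pics/top0.png"); s=cv2.imread("pics/scene0.png")
cv2.imwrite("pics/t_shelf.png",cv2.resize(t[90:270,170:320],None,fx=3.3,fy=3.3,interpolation=cv2.INTER_CUBIC))
cv2.imwrite("pics/t_scoop.png",cv2.resize(t[100:260,330:500],None,fx=3.7,fy=3.7,interpolation=cv2.INTER_CUBIC))
cv2.imwrite("pics/s_shelf.png",cv2.resize(s[140:290,350:480],None,fx=4,fy=4,interpolation=cv2.INTER_CUBIC))
cv2.imwrite("pics/s_scoop.png",cv2.resize(s[220:340,140:370],None,fx=3.4,fy=3.4,interpolation=cv2.INTER_CUBIC))
E
```

```text
(no output)
```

View pics/t_shelf.png

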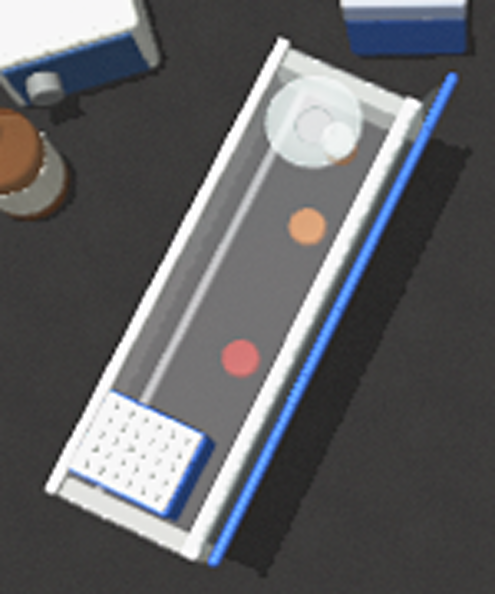

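View pics/t_scoop.png

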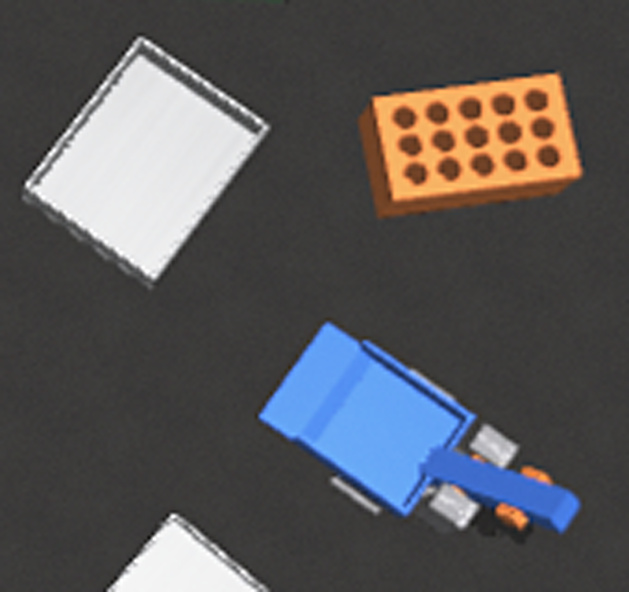

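View pics/s_shelf.png

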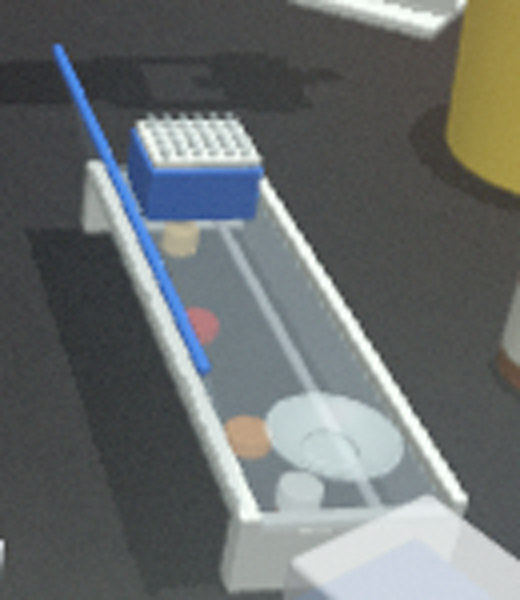

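View pics/s_scoop.png

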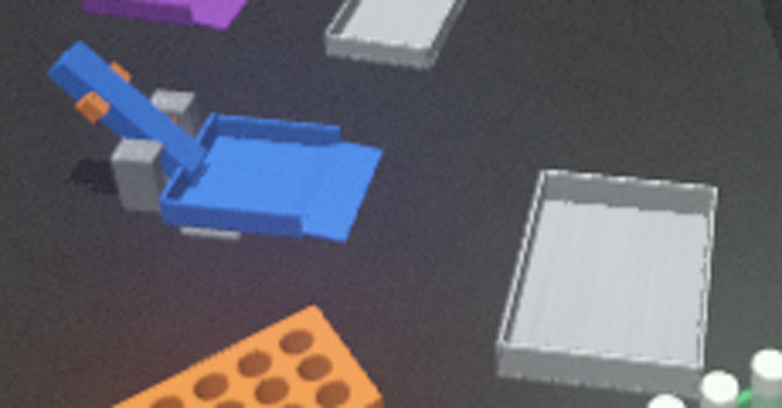

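```bash
cat > h.py <<'E'
import numpy as np,cv2
def load(n): return dict(np.load(n+".npz",allow_pickle=True))
def ray(c,uv,P=None):
    P=c["pose"] if P is None else P
    uv=np.atleast_2d(np.asarray(uv,float)); K=c["intrinsics"]
    d=np.c_[(uv[:,0]-K[0,2])/K[0,0],(uv[:,1]-K[1,2])/K[1,1],np.ones(len(uv))]@P[:3,:3].T
    return P[:3,3],d
def onz(c,uv,z,P=None):
    o,d=ray(c,uv,P); z=np.broadcast_to(np.asarray(z,float),(len(d),))
    return o+d*((z-o[2])/d[:,2])[:,None]
def fit2d(model,pts):
    "rigid 2D fit; returns origin xy, yaw, residuals"
    m=np.asarray(model,float);p=np.asarray(pts,float)[:,:2]
    a=m-m.mean(0);b=p-p.mean(0)
    th=np.arctan2((a[:,0]*b[:,1]-a[:,1]*b[:,0]).sum(),(a*b).sum())
    R=np.array([[np.cos(th),-np.sin(th)],[np.sin(th),np.cos(th)]])
    t=p.mean(0)-R@m.mean(0)
    return t,th,p-(m@R.T+t)
def cents(img,mask,amin=8):
    n,l,s,ce=cv2.connectedComponentsWithStats(mask.astype(np.uint8))
    return [(s[i,4],ce[i].round(2).tolist(),s[i,:4].tolist()) for i in range(1,n) if s[i,4]>=amin]
E
python3 - <<'E'
from h import *
np.set_printoptions(precision=1,suppress=True)
t=load("top0");s=load("scene0")
c=lambda p,f,o:np.asarray(p,float)/f-0.5*(1-1/f)*1+np.array(o)
# shelf corners top
pt=onz(t,c([(420,103),(195,557),(50,490),(281,40)],3.3,(170,90)),51)
M=[(-65,-208),(-65,208),(65,208),(65,-208)]
o,th,r=fit2d(M,pt);print("shelf top",o,np.degrees(th),r.tolist())
ps=onz(s,c([(245,518),(92,163),(262,180),(465,497)],4,(350,140)),51)
o2,th2,r2=fit2d(M,ps);print("shelf scene",o2,np.degrees(th2),r2.tolist())
for nm,pp,z in (("caps",[(307,227),(240,358)],15.5),("jar?",[(338,138)],34)):
    w=onz(t,c(pp,3.3,(170,90)),z)
    R=np.array([[np.cos(th),-np.sin(th)],[np.sin(th),np.cos(th)]])
    print(nm,w,"in shelf",(w[:,:2]-o)@R)
# scene caps tops
w=onz(s,c([(248,431),(203,322)],4,(350,140)),[15.5,15.5]);print("caps scene",w,(w[:,:2]-o)@R)
w=onz(s,c([(300,480),(181,230)],4,(350,140)),[34,32]);print("jar, weight scene",(w[:,:2]-o)@R)
# scoop
ms=[(50,45),(50,-45),(-75,45),(-75,-45)]
ps=onz(t,c([(260,416),(327,322),(405,514),(475,416)],3.7,(330,100)),[0,0,20,20])
o,th,r=fit2d(ms,ps);print("scoop top",o,np.degrees(th),r.tolist())
ps=onz(s,c([(383,150),(345,241),(213,115),(163,203)],3.4,(140,220)),[0,0,20,20])
o,th,r=fit2d(ms,ps);print("scoop scene",o,np.degrees(th),r.tolist())
mt=[(-60,-75),(60,-75),(60,75),(-60,75)]
ps=onz(t,c([(268,127),(141,38),(24,190),(152,286)],3.7,(330,100)),28);print(ps)
for k in range(2):
    o,th,r=fit2d(np.roll(mt,k,0),ps);print("tray top",o,np.degrees(th),r.tolist())
E
```

```text
shelf top [581.1 196.4] 64.48560927330601 [[-0.9287597944637582, 0.3191007158586885], [0.5884295949974216, 0.6645236844405247], [-0.9631646049081724, -0.7387306644369573], [1.3034948043746226, -0.24489373586229135]]
shelf scene [581.5 202.8] 63.76285644951811 [[-4.833765721999953, 2.928088684209996], [-6.631450872815833, 1.3533867683846097], [23.58706844691403, -13.952559041311758], [-12.121851852098189, 9.671083588717067]]
caps [[644.5 146.2  15.5]
 [532.1 201.1  15.5]] in shelf [[-17.9 -78.8]
 [-16.8  46.3]]
jar? [[716.5 118.5  34. ]] in shelf [[ -11.9 -155.8]]
caps scene [[646.9 146.2  15.5]
 [538.  204.   15.5]] [[-16.9 -81. ]
 [-11.7  42.2]]
jar, weight scene [[  -9.4 -150.9]
 [  -2.9  141.9]]
scoop top [ 493.9 -298. ] 51.84421990157012 [[-0.28684410671036176, -0.81991673329793], [0.04373583011010851, 0.23563051965192017], [-0.03212137550195848, 0.7705890407597735], [0.2752296521022686, -0.18630282711399104]]
scoop scene [ 492.3 -295. ] 53.092088014903695 [[-0.6583929466991663, -0.027918595138118008], [-0.9698152402580718, -1.7565586517362135], [0.3299020388781173, 0.6746266497394799], [1.298306148079007, 1.10985059713488]]
[[ 705.5 -244.3   28. ]
 [ 778.6 -151.4   28. ]
 [ 658.8  -58.7   28. ]
 [ 583.1 -151.5   28. ]]
tray top [ 681.5 -151.5] 52.06559707683308 [[1.707261429215805, 0.5992784435807152], [1.075124270739252, -1.1163033196176286], [-0.4269821670336569, -0.7009771273051157], [-2.3554035329214003, 1.2180020033420078]]
tray top [ 681.5 -151.5] 141.92621390171573 [[22.993008660901864, 3.211295514898154], [3.630572406069973, -21.94106119338528], [-21.712729398719716, -3.3129941986225404], [-4.910851668252121, 22.04275987710966]]
```

```bash
cat >> h.py <<'E'
from scipy.spatial.transform import Rotation as Ro
SH=np.array([581.2,196.5]);SHYAW=np.radians(64.5)
TR=np.array([681.5,-151.5]);TRYAW=np.radians(52.)
SC=np.array([493.2,-296.8]);SCYAW=np.radians(52.3)
FLIP=1
def T(p,R):
    M=np.eye(4);M[:3,:3]=R;M[:3,3]=p;return M
def yawpitch(yaw,pitch): # pitch>0 nose down, deg
    return (Ro.from_euler('z',yaw)*Ro.from_euler('y',np.radians(pitch))).as_matrix()
def graspT(flip=None):
    f=FLIP if flip is None else flip
    z=np.array([.643,0,-.766]);z/=np.linalg.norm(z);y=np.array([0,f,0.]);x=np.cross(y,z)
    R=np.c_[x,y,z]; return T(np.array([-124,0,71])+19*z,R)
def tool(origin,yaw,pitch=0,flip=None,G=None):
    M=T(np.asarray(origin,float),yawpitch(yaw,pitch))@(graspT(flip) if G is None else G)
    q=Ro.from_matrix(M[:3,:3]).as_quat(); return M[:3,3].tolist(),[q[3],q[0],q[1],q[2]]
def nosetool(nose,yaw,pitch,flip=None):
    return tool(np.asarray(nose,float)-yawpitch(yaw,pitch)@np.array([50,0,0]),yaw,pitch,flip)
def sh(x,y,z=0):
    c,s=np.cos(SHYAW),np.sin(SHYAW);return np.array([SH[0]+c*x-s*y,SH[1]+s*x+c*y,z])
def tr(x,y,z=0):
    c,s=np.cos(TRYAW),np.sin(TRYAW);return np.array([TR[0]+c*x-s*y,TR[1]+s*x+c*y,z])
E
python3 - <<'E'
from h import *
from workcell import robot,status
np.set_printoptions(precision=2,suppress=True)
for f in (1,-1):
    print("flip",f)
    W=[("grip",tool([*SC,0],SCYAW,0,f)),("lift",tool([*SC,120],SCYAW,0,f))]
    for y in (-64,31):
        for x in (-180,16): W.append((f"sh{x},{y}",tool(sh(x,y,0),SHYAW,0,f)))
        W.append(("hi",tool(sh(-180,y,120),SHYAW,0,f)))
    for p in (0,30,60): W.append((f"tr{p}",nosetool(tr(-15,0,40),TRYAW,p,f)))
    for n,(p,q) in W: print(n,np.round(p),robot.inverse_kinematics(p,q))
E
```

```text
flip 1
grip [ 425. -385.   56.] [-1.15  0.29  1.78  0.6   1.47  2.46]
lift [ 425. -385.  176.] [-1.15  0.13  1.74  0.6   1.64  2.57]
sh-180,-64 [513. -94.  56.] [-0.68  0.06  2.05  0.71  1.31  2.62]
sh16,-64 [598.  82.  56.] [-0.29  0.1   2.    0.81  1.08  2.88]
hi [513. -94. 176.] [-0.68 -0.13  2.    0.68  1.49  2.77]
sh-180,31 [428. -54.  56.] [-0.73 -0.18  2.27  0.68  1.35  2.59]
sh16,31 [512. 123.  56.] [-0.26 -0.11  2.21  0.81  1.06  2.91]
hi [428. -54. 176.] [-0.73 -0.39  2.21  0.66  1.56  2.77]
tr0 [ 573. -291.   96.] [-0.87  0.27  1.73  0.7   1.37  2.71]
tr30 [ 603. -251.  170.] [-0.58  0.14  1.63  0.18  1.36 -3.1 ]
tr60 [ 653. -189.  208.] [-0.26  0.3   1.41 -0.32  1.58 -2.72]
flip -1
grip [ 425. -385.   56.] [-1.15  0.29  1.78  0.6   1.47 -0.68]
lift [ 425. -385.  176.] [-1.15  0.13  1.74  0.6   1.64 -0.57]
sh-180,-64 [513. -94.  56.] [-0.68  0.06  2.05  0.71  1.31 -0.52]
sh16,-64 [598.  82.  56.] [-0.29  0.1   2.    0.81  1.08 -0.26]
hi [513. -94. 176.] [-0.68 -0.13  2.    0.68  1.49 -0.37]
sh-180,31 [428. -54.  56.] [-0.73 -0.18  2.27  0.68  1.35 -0.55]
sh16,31 [512. 123.  56.] [-0.26 -0.11  2.21  0.81  1.06 -0.24]
hi [428. -54. 176.] [-0.73 -0.39  2.21  0.66  1.56 -0.38]
tr0 [ 573. -291.   96.] [-0.87  0.27  1.73  0.7   1.37 -0.43]
tr30 [ 603. -251.  170.] [-0.58  0.14  1.63  0.18  1.36  0.04]
tr60 [ 653. -189.  208.] [-0.26  0.3   1.41 -0.32  1.58  0.42]
```

```bash
sed -i 's/^FLIP=1/FLIP=-1/' h.py; python3 - <<'E'
from h import *
from workcell import robot,status,capture
robot.movej([1.063,-0.35,1.613,0,1.476,-0.119])
print(status.state()["ee_pos"])
robot.movej([-1.15,-0.2,1.74,.6,1.64,-.6])
print(status.state()["ee_pos"])
p,q=tool([*SC,0],SCYAW); z=Ro.from_quat([q[1],q[2],q[3],q[0]]).as_matrix()[:,2]
robot.move_ptp((np.array(p)-110*z).tolist(),q)
s=status.state();print(s["time_s"],s["ee_pos"],p,s["force"])
c=capture("wrist");cv2.imwrite("pics/w1.png",c["image"][:,:,::-1]);np.savez("w1.npz",ee=s["ee_pos"],q=s["tool_rot"],**c)
E
```

```text
[214.1040927  537.21468517 472.35319922]
[ 422.51172341 -375.53712926  348.64051222]
5.3083 [ 382.32840919 -441.73379705  142.28764614] [424.8409072044762, -385.2463308371299, 56.447491555677246] [-0.90064386 -0.95242453  0.84068942]
```

View pics/w1.png

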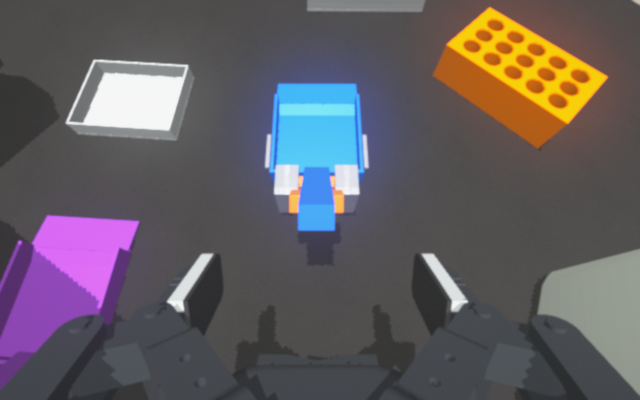

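The wrist view shows the scoop centred at column ~317, on the image's principal column, with no visible skew. I'll check this numerically and then grasp.

```bash
python3 - <<'E'
from h import *
np.set_printoptions(precision=1,suppress=True)
w=load("w1");q=w["q"];P=T(w["ee"],Ro.from_quat([q[1],q[2],q[3],q[0]]).as_matrix())@w["mount"]
im=w["image"].astype(int);m=(im[:,:,2]>150)&(im[:,:,0]<110)
ys,xs=np.nonzero(m);
for r in (90,100,150,185,215,225):
    x=np.nonzero(m[r,200:430])[0]+200;print(r,x.min(),x.max())
pts=onz(w,[(276,84),(357,84)],0,P)
print(pts); 
R=yawpitch(SCYAW,0)[:2,:2];print((pts[:,:2]-SC)@R)
# handle end: axis end (-146.9,0,98) 
e=np.array([*SC,0])+yawpitch(SCYAW,0)@np.array([-147,0,98]);
Ci=np.linalg.inv(P)@np.r_[e,1];K=w["intrinsics"];print("handle end predicted",(K@(Ci[:3]/Ci[2]))[:2])
print("ee exp diff",w["ee"]-(np.array([424.84,-385.25,56.45])-110*Ro.from_quat([q[1],q[2],q[3],q[0]]).as_matrix()[:,2]))
E
```

```text
90 276 357
100 273 360
150 271 361
185 303 329
215 297 335
225 297 335
[[ 486.7 -228.3    0. ]
 [ 561.7 -285.8    0. ]]
[[ 50.2  47. ]
 [ 50.6 -47.5]]
handle end predicted [316.  216.8]
ee exp diff [ 0.8 -0.7  1.5]
```

```bash
python3 - <<'E'
from h import *
from workcell import robot,status,capture
p,q=tool([*SC,0],SCYAW)
print(robot.move_l(p,q,rate=90,until_force=15))
print(robot.command_gripper(20,60))
robot.dwell(0.2)
s=status.state();print(s["time_s"],s["ee_pos"],p,s["force"],s["opening"])
c=capture("wrist");cv2.imwrite("pics/w2.png",c["image"][:,:,::-1])
E
```

```text
False
False
7.5167 [ 425.07091279 -385.85411622   57.25687386] [424.8409072044762, -385.2463308371299, 56.447491555677246] [-2.05409302 -2.06404077  5.22523261] 23.141719792068393
```

View pics/w2.png

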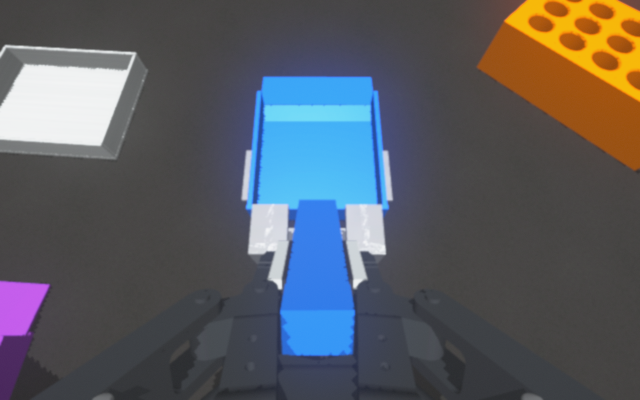

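The pads are closed on the handle with the buttons flush (opening 23.1). Next I lift, checking after 50 mm.

```bash
python3 - <<'E'
from h import *
from workcell import robot,status,capture
p,q=tool([*SC,60],SCYAW)
print(robot.move_l(p,q,rate=70,until_force=25)); robot.dwell(.15)
s=status.state();print(s["time_s"],s["ee_pos"],p,s["force"],s["opening"])
c=capture("wrist");cv2.imwrite("pics/w3.png",c["image"][:,:,::-1])
t=load("top0");print(onz(t,[(375,265)],28), onz(t,[(380,238),(403,258),(375,291),(351,270)],28))
E
```

```text
False
8.725 [ 424.65000572 -384.86321908  115.77030608] [424.8409072044762, -385.2463308371299, 116.44749155567725] [ 0.16611333  0.24956268 -2.30319176] 23.571944008868336
[[ 344.33491111 -152.57671839   28.        ]] [[ 415.22828052 -169.03912468   28.        ]
 [ 361.44709938 -227.18165007   28.        ]
 [ 277.49326738 -149.603808     28.        ]
 [ 332.3384144   -89.07409729   28.        ]]
```

View pics/w3.png

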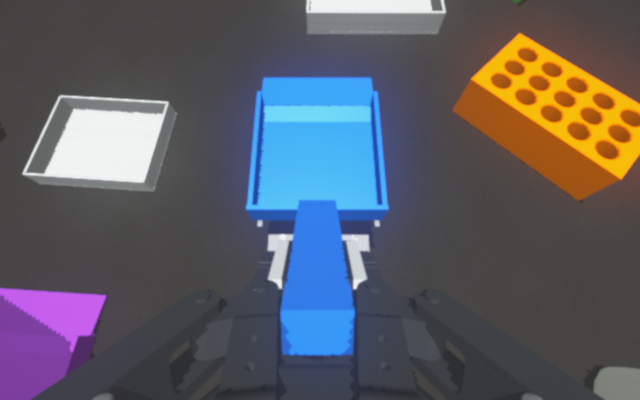

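The scoop is out and sits rigidly in the grip; the force reading matches its weight. Moving in front of the orange cap and lowering to the bench.

```bash
python3 - <<'E'
from h import *
from workcell import robot,status,capture
p,q=tool(sh(-185,-64,70),SHYAW); robot.move_l(p,q,rate=180)
p,q=tool(sh(-185,-64,8),SHYAW); robot.move_l(p,q,rate=90); robot.dwell(.2)
s0=status.state();print(s0["ee_pos"]-np.array(p),s0["force"])
p2,q=tool(sh(-185,-64,-5),SHYAW); print(robot.move_l(p2,q,rate=15,until_force=3))
s=status.state();print(s["time_s"],s["ee_pos"],p2,s["force"],s["opening"])
c=capture("wrist");cv2.imwrite("pics/w4.png",c["image"][:,:,::-1]);np.savez("w4.npz",ee=s["ee_pos"],q=s["tool_rot"],**c)
c=capture("top");cv2.imwrite("pics/t4.png",cv2.resize(c["image"][80:280,170:430,::-1],None,fx=3,fy=3,interpolation=cv2.INTER_CUBIC));np.savez("t4.npz",**c)
E
```

```text
[ 0.46503544 -0.3313929   0.73296515] [-1.17044001  0.18081056 -2.52795108]
True
12.1833 [511.30427276 -98.79627228  57.15995243] [511.1965443329158, -98.92580872284137, 51.44749155567723] [0.71090161 0.06043789 3.6242695 ] 23.48648062782977
```

View pics/w4.png

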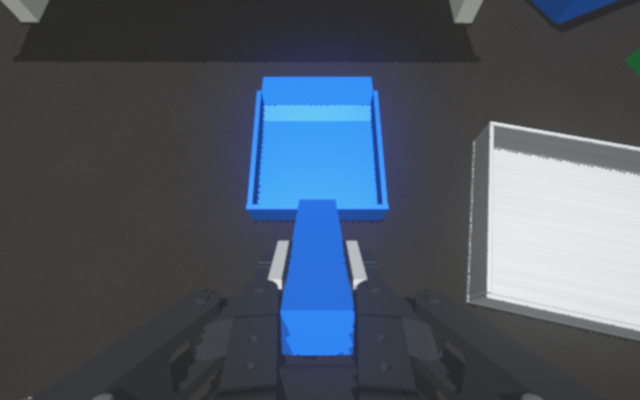

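View pics/t4.png

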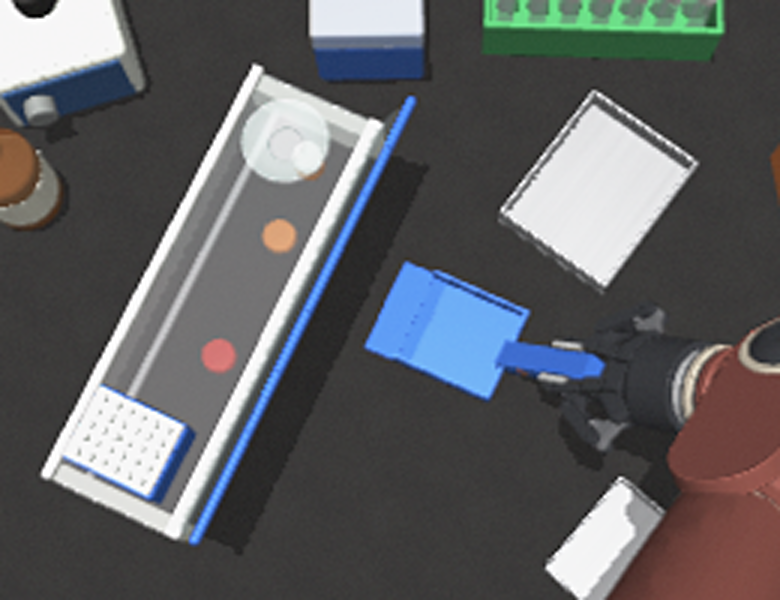

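The scoop is on the bench in front of the shelf, and the wrist view shows it square to the shelf. I'll measure the nose against the caps in the same top image.

```bash
python3 - <<'E'
from h import *
np.set_printoptions(precision=1,suppress=True)
t=load("t4");im=t["image"].astype(int)
def s(w): return (w[:,:2]-SH)@yawpitch(SHYAW,0)[:2,:2]
c=lambda p:np.asarray(p,float)/3-1/3+np.array([170,80])
print("nose",s(onz(t,c([(405,262),(366,347)]),0)),"expected -135,-64")
hsv=cv2.cvtColor(t["image"],cv2.COLOR_RGB2HSV).astype(int)
m=(im[:,:,0]-im[:,:,2]>50)&(im[:,:,1]<190)
for a,ce,b in cents(None,m[100:240,180:300],20): print(a,ce,b,s(onz(t,[(ce[0]+180,ce[1]+100)],15.5)))
E
```

```text
nose [[-133.1 -108.9]
 [-134.5  -19.7]] expected -135,-64
96 [82.75, 58.15] [78, 53, 11, 11] [[-17.9 -79.6]]
99 [62.34, 98.13] [57, 93, 12, 11] [[-16.9  46.4]]
```

```bash
python3 - <<'E'
from h import *
from workcell import robot,status,capture
p,q=tool(sh(-100,-64,0.3),SHYAW); print(robot.move_l(p,q,rate=100,until_force=12))
p,q=tool(sh(14,-64,0.3),SHYAW); print(robot.move_l(p,q,rate=60,until_force=12))
s=status.state();print(s["time_s"],(s["ee_pos"]-np.array(p)),s["force"],s["opening"])
c=capture("wrist");cv2.imwrite("pics/w5.png",c["image"][:,:,::-1]);np.savez("w5.npz",ee=s["ee_pos"],q=s["tool_rot"],**c)
c=capture("top");cv2.imwrite("pics/t5.png",cv2.resize(c["image"][80:280,170:430,::-1],None,fx=3,fy=3,interpolation=cv2.INTER_CUBIC));np.savez("t5.npz",**c)
E
```

```text
False
False
15.3333 [ 0.48657703 -0.9662835   0.52117262] [-1.54963142 -2.46022092  7.01143524] 23.440810984808916
```

View pics/w5.png

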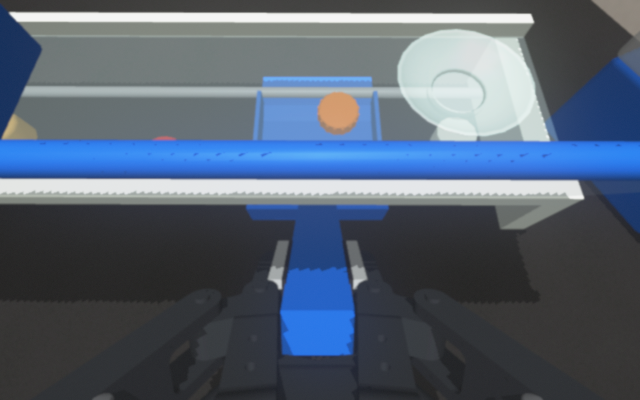

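View pics/t5.png

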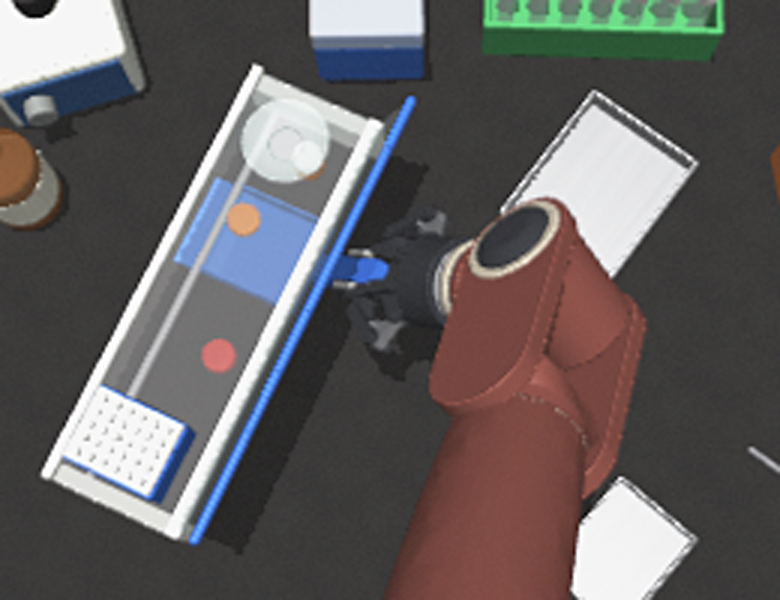

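The orange cap sits in the pan just past the crest, at wrist pixel (338,112). Now I back out gently and check that it stays.

```bash
python3 - <<'E'
from h import *
from workcell import robot,status,capture
p,q=tool(sh(-40,-64,0.5),SHYAW); robot.move_l(p,q,rate=45)
p,q=tool(sh(-125,-64,0.5),SHYAW); robot.move_l(p,q,rate=70)
s=status.state();print(s["time_s"],(s["ee_pos"]-np.array(p)),s["force"],s["opening"])
c=capture("wrist");cv2.imwrite("pics/w6.png",c["image"][:,:,::-1])
E
```

```text
18.15 [-0.40294174 -0.59165375  0.09308534] [-0.44542245  0.73896523  6.72313363] 23.40950275654887
```

View pics/w6.png

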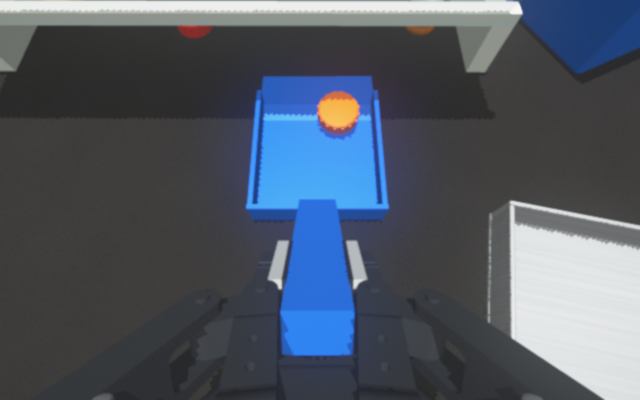

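The orange cap is retained, resting just inside the crest. Shifting sideways to take the red cap.

```bash
python3 - <<'E'
from h import *
from workcell import robot,status,capture
p,q=tool(sh(-125,31,0.5),SHYAW); robot.move_l(p,q,rate=70)
p,q=tool(sh(-75,31,0.3),SHYAW); print(robot.move_l(p,q,rate=60,until_force=12))
p,q=tool(sh(15,31,0.3),SHYAW); print(robot.move_l(p,q,rate=50,until_force=12))
s=status.state();print(s["time_s"],(s["ee_pos"]-np.array(p)),s["force"],s["opening"])
c=capture("wrist");cv2.imwrite("pics/w7.png",c["image"][:,:,::-1])
E
```

```text
False
True
22.4333 [-0.7118468  -0.84747907  0.61686982] [-1.16578888 -2.04403791  3.41429568] 23.284994601017353
```

View pics/w7.png

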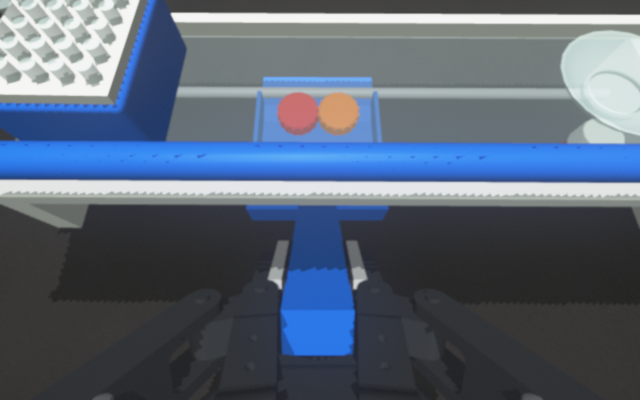

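Both caps are side by side in the pan. I'll retreat, then lift slightly nose-up so they slide back.

```bash
python3 - <<'E'
from h import *
from workcell import robot,status,capture
p,q=tool(sh(-40,31,0.5),SHYAW); robot.move_l(p,q,rate=45)
p,q=tool(sh(-190,31,0.5),SHYAW); robot.move_l(p,q,rate=80)
p,q=tool(sh(-190,31,70),SHYAW,-10); robot.move_l(p,q,rate=70)
s=status.state();print(s["time_s"],(s["ee_pos"]-np.array(p)),s["force"],s["opening"])
c=capture("wrist");cv2.imwrite("pics/w8.png",c["image"][:,:,::-1])
E
```

```text
26.75 [-0.35928369  0.26895368 -0.60477543] [-0.39304204  0.65062497 -2.69028604] 23.38223924244922
```

View pics/w8.png

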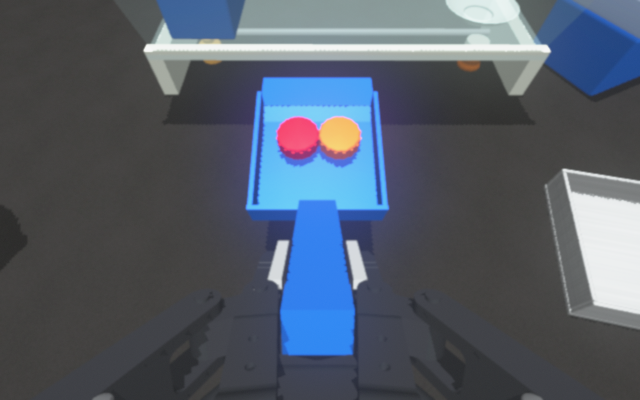

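Both caps have slid fully onto the pan floor. Moving to the big tray and tipping slowly about the nose.

```bash
python3 - <<'E'
from h import *
from workcell import robot,status,capture
p,q=nosetool(tr(-22,0,75),TRYAW,-4); robot.move_l(p,q,rate=120)
for pi,z in ((8,48),(20,28)):
    p,q=nosetool(tr(-22,0,z),TRYAW,pi); robot.move_l(p,q,rate=70)
s=status.state();print(s["time_s"],(s["ee_pos"]-np.array(p)),s["force"],s["opening"])
c=capture("wrist");cv2.imwrite("pics/w9.png",c["image"][:,:,::-1])
c=capture("scene");cv2.imwrite("pics/s9.png",c["image"][:,:,::-1])
E
```

```text
30.0417 [-0.82360317  0.09316935 -1.26170908] [-0.08934435  0.2446671  -2.27807482] 23.07191337838447
```

View pics/w9.png

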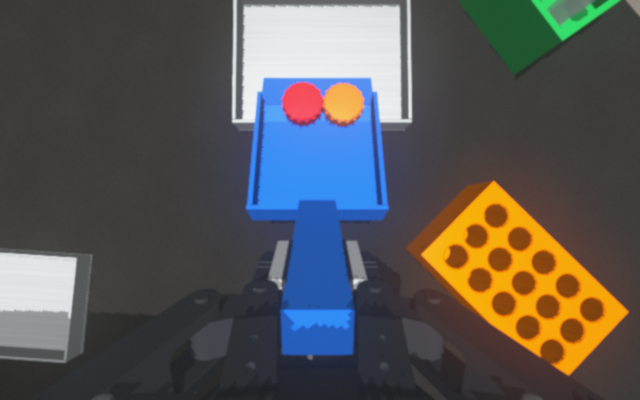

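View pics/s9.png

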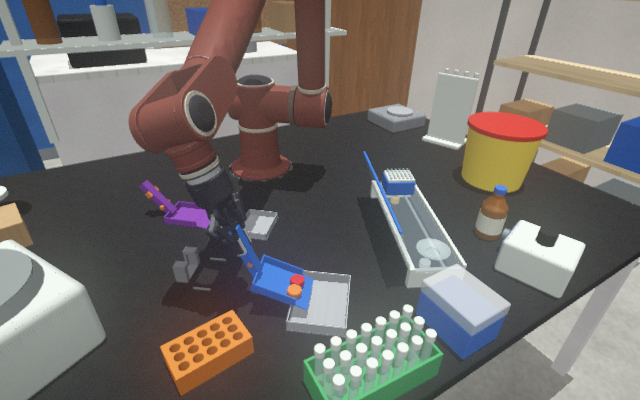

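```bash
python3 - <<'E'
from h import *
from workcell import robot,status,capture
for pi,z in ((30,20),(40,15),(50,14),(58,14)):
    p,q=nosetool(tr(-24,0,z),TRYAW,pi); print(robot.move_l(p,q,rate=60,until_force=15))
robot.dwell(.4)
p,q=nosetool(tr(-34,0,30),TRYAW,58); robot.move_l(p,q,rate=50)
s=status.state();print(s["time_s"],(s["ee_pos"]-np.array(p)),s["force"],s["opening"])
c=capture("wrist");cv2.imwrite("pics/w10.png",c["image"][:,:,::-1])
c=capture("scene");cv2.imwrite("pics/s10.png",cv2.resize(c["image"][220:360,200:400,::-1],None,fx=4,fy=4))
E
```

```text
False
False
False
False
33.3917 [ 0.14214977 -0.17486239  0.58401504] [ 0.83977852 -0.96856718 -1.46264488] 23.405732462046046
```

View pics/w10.png

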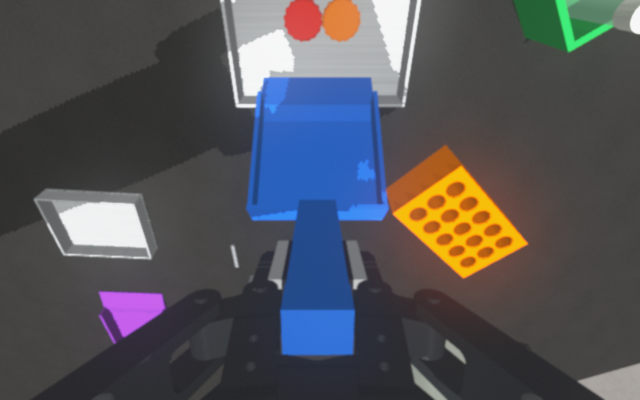

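View pics/s10.png

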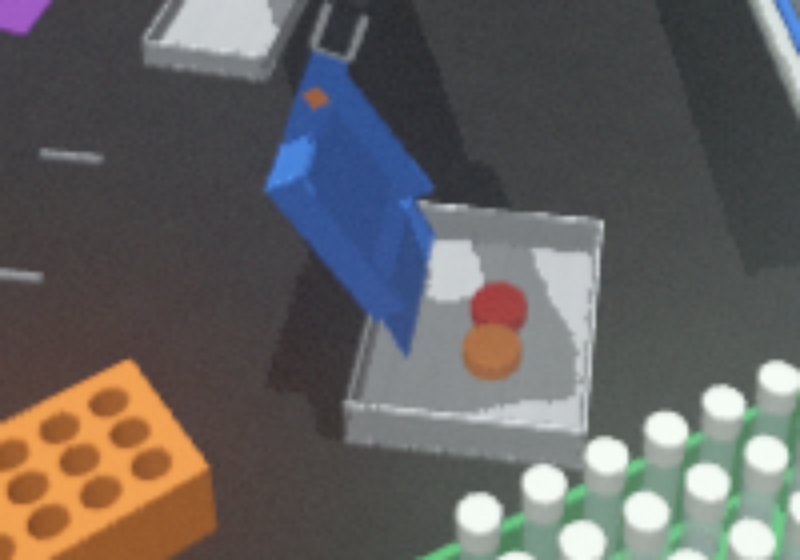

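Both caps lie flat mid-tray. Now I set the scoop down in front of the shelf, in the spot already used.

```bash
python3 - <<'E'
from h import *
from workcell import robot,status,capture
p,q=nosetool(tr(-60,0,90),TRYAW,30); robot.move_l(p,q,rate=120)
p,q=tool(sh(-200,-30,70),SHYAW); robot.move_l(p,q,rate=140)
p,q=tool(sh(-200,-30,6),SHYAW); robot.move_l(p,q,rate=80); robot.dwell(.2)
p,q=tool(sh(-200,-30,-4),SHYAW); print(robot.move_l(p,q,rate=12,until_force=3))
s=status.state();print(s["time_s"],(s["ee_pos"]-np.array(p)),s["force"],s["opening"])
robot.command_gripper(70); robot.dwell(.2)
s=status.state();print(s["time_s"],s["force"],s["opening"])
c=capture("wrist");cv2.imwrite("pics/w11.png",c["image"][:,:,::-1])
c=capture("scene");cv2.imwrite("pics/s11.png",cv2.resize(c["image"][150:350,200:440,::-1],None,fx=3.3,fy=3))
E
```

```text
True
38.0083 [0.16233168 0.09692461 4.71621282] [ 0.00848167 -0.10637286  3.01905034] 23.129536556065414
38.7167 [0.05938042 0.67524551 0.19826253] 69.88877784569445
```

View pics/w11.png

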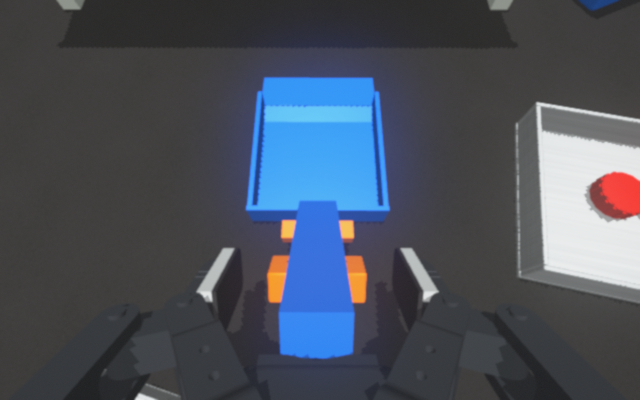

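View pics/s11.png

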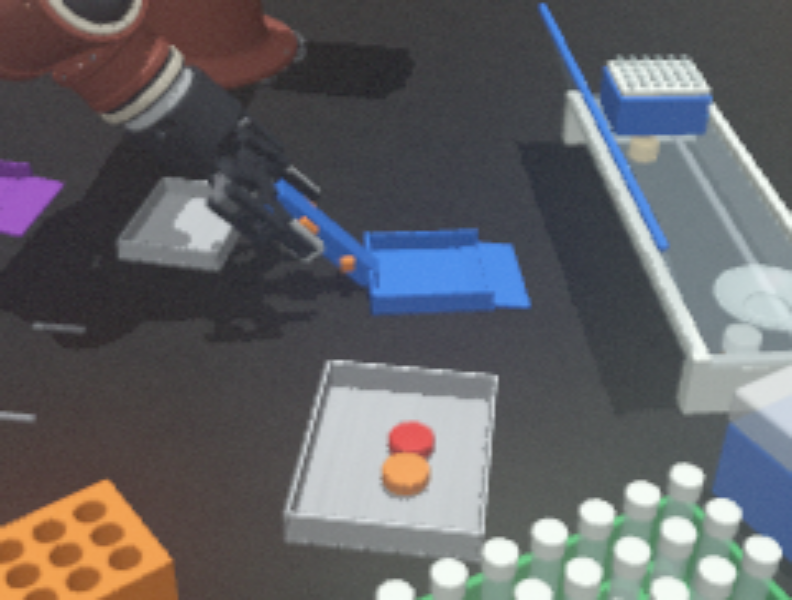

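The scoop is released, sitting flat with its buttons out, and both caps are in the tray. Backing off along the handle, then a final check.

```bash
python3 - <<'E'
from h import *
from workcell import robot,status,capture
p,q=tool(sh(-200,-30,0.3),SHYAW)
z=Ro.from_quat([q[1],q[2],q[3],q[0]]).as_matrix()[:,2]; p=np.array(status.state()["ee_pos"])
p1=p-90*z
robot.move_l(p1.tolist(),q,rate=90)
robot.move_l((p1+[0,0,120]).tolist(),q,rate=150); robot.dwell(.3)
s=status.state();print(s["time_s"],s["ee_pos"],s["force"],s["opening"])
c=capture("top");cv2.imwrite("pics/t12.png",c["image"][:,:,::-1]);np.savez("t12.npz",**c)
c=capture("scene");cv2.imwrite("pics/s12.png",c["image"][:,:,::-1])
t=load("t12");im=t["image"].astype(int);m=(im[:,:,0]-im[:,:,2]>60)&(im[:,:,0]-im[:,:,1]>50)
for a,ce,b in cents(None,m[90:190,325:415],20):
    w=onz(t,[(ce[0]+325,ce[1]+90)],18.5);print(a,(w[:,:2]-TR)@yawpitch(TRYAW,0)[:2,:2])
E
```

```text
41.2167 [ 448.16556933 -149.44529314  244.3294516 ] [-0.82352971  0.55936979 -0.01710603] 69.74718210807143
185 [[ 7.84524359 -1.65452483]]
```

View pics/t12.png

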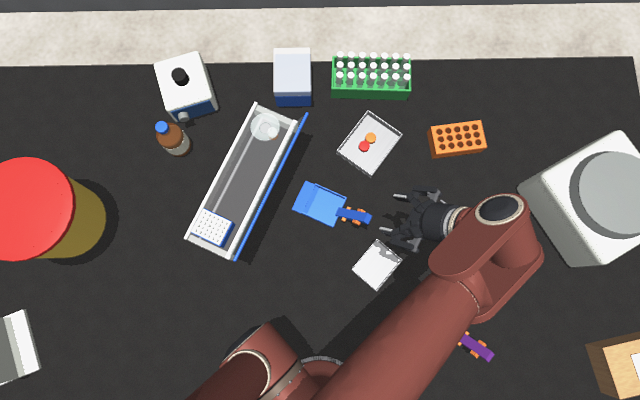

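View pics/s12.png

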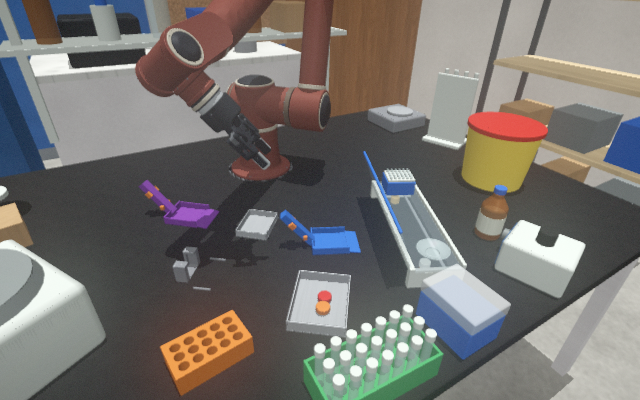

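In the top view both caps are in the tray at about (367,141). The scoop lies on the bench at about (320,203), clear of the shelf, and the bystanders look unmoved. Handing in.

```bash
python3 -c "
from workcell import order
print(order.sign_off())"
```

```text
the job is handed in; nothing more can be done
None
```

I handed the job in at about 41 s of the 72 s allowed; it reported no verdict.

- **Scoop out:** I pinched both buttons flush at 60 N (opening 23 mm) and lifted the scoop straight out of its holder.
- **Caps collected:** I slid the scoop under the lip twice, first for the orange cap and then for the red. Each cap rode up the ramp against the rail into the pan. The second push stopped on its 12 N force limit, about 1 mm short, with both caps already in the pan.
- **Caps tipped:** I tipped the pan gradually to 58° nose-down over the larger tray. The last images show both caps lying flat, about 8 mm from the tray's centre as a pair. The colour mask merged them into one blob, so I did not measure them one by one.
- **Scoop set down:** It lies flat in front of the shelf, placed with its nose about 85 mm in front of the front edge. The arm is clear, with wrist force near zero.
- **Bystanders:** They look unmoved, but I only compared the first and last pictures by eye.

No check failed or disagreed.

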